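Demould a reef tile and slide it to the marking line

ROBOT

A 6-joint arm with a two-finger parallel gripper is mounted at the origin on the work surface. World frame = base frame: x ahead of the robot, y to its left, z up, the work surface at z = 0. Lengths are in m, angles in rad, forces in N, time in s.
With the tool pointing down it reaches from about 0.325 to 0.85 m from the base axis. Payload 4.4 kg.
Tool frame: the origin (TCP) lies midway between the tips of the shut fingers; the grasp point (between the pads) lies 19 mm behind it; z points along the fingers, y is the line along which they close (so a half turn about z gives the same grasp; the last joint's range is limited). The gripper opens to 94 mm and grips with 3 to 60 N. Pads are 16 mm wide; open, the fingers measure 119 mm over their backs; the gripper's body (75 mm by 177 mm) begins 78 mm behind the grasp point.
Start: joints at [-1.49, 0.207, 1.542, -0, 1.393, -0.15], TCP at [0.132, -0.56, 0.205] pointing down, gripper open.
Joint ranges: [-2.73, 2.73], [-0.86, 2.22], [0.23, 2.46], [-1.11, 4.25], [0.08, 2.63], [-2.82, 2.82]. Speed limits (rad/s): [2.79, 2.79, 3.14, 3.14, 3.14, 3.14].

INTERFACE

Orientations are given as a unit quaternion [x, y, z, w].
In Python, from workcell import ctrl gives the robot as it stands. The module is installed in compiled form; this text tells all that it offers.
- The arm moves only by the tool carry_out, never from a script. Its argument "targets" is text: rows parted by semicolons, each of 6 numbers parted by spaces: the shift along the tool's x, y, z in cm, then the turn, a rotation vector about the tool's x, y, z in degrees. A call has 1 to 12 rows; each row is the pose to reach, as a shift and turn from the pose commanded when the call began, along the tool's axes at that moment; what a row does not reach only later rows make up. A row lasts 1/12 s, in which the tool goes at most 41.7 mm and 7.16 degrees, less where a joint would pass 70% of its speed; a pose out of reach is approached as far as the arm can. A call with a gripper value outside its range is refused whole. "jaw" is the closure, from 0 (fully open) to 1 (shut), set as the call begins (left out, the last holds). The fingers move at their own pace and stop on an object; "newtons" is the grip in N (left out, the last holds). Time passes only in rows, so rows that repeat a pose let the fingers close. It gives the time, the measured TCP pose, the force, the opening and the grip force at its end, in the units of the state.
- ctrl.get_obs(): the state, without advancing time (a new reading comes with each control period).
- ctrl.grab_frame(name): name is "scene" or "top" or "wrist"; returns a dict with "pixels" (384x512x3 uint8, red, green, blue), "range_z" (384x512 float32, m along the optical axis (not along the pixel's ray), 0 where there is no reading), "mtx" (3x3 intrinsics, pixels), "eye" and "orientation" of the camera in the world. Camera axes: x right, y up, looking along -z (the intrinsics and any distortion apply to the point x, -y, -z); pixel columns grow to the right and rows downward; lengths in m; the calibration is good to about 2 mm. A picture is of the moment at which its call begins.
- ctrl.sign_off(): hands the job in; it is judged then, once.
Trained networks look in a picture, given as the dict that the camera call returned (one of the last four; its "shot" number tells which), for a name from the list of things; names that differ only in an ending like _2 or _b are one class to them, and where a whole thing is asked for, a point or a joint stands for the part that bears it (a point fixed in the world has none). Each returns a list of dicts, best first, with "confidence" (0 to 1); they miss things now and then, are a little off and sometimes report something else, mostly with a low value. They report only what shows in the picture. A call takes as long as a camera call. They do not tell look-alikes from the thing itself.
- ctrl.search_frame(name, picture): "xy" ([column, row] in pixels, amid what is visible of it).
- ctrl.place_of(name, picture): "xy" ([column, row] in pixels: a listed point, or the origin of a listed thing).
The state is a dict: "time_s": time; "joints": joint angles; "qvel": joint speeds; "joint_efforts": joint torques, N m; "tcp_pos": TCP position; "eef_rot": TCP orientation; "wrist_force": force on the tool from outside, world axes, zero at the start; "moment": the same for the moment, N m; "finger_gap": finger opening in m; "gripper_force": force on a finger pad.
Only numpy, scipy, OpenCV 4.12 (cv2) and the standard library are available. Lean on these libraries where they do the work, as an engineer would, in place of code of your own. Each camera call takes 0.05 s, during which the arm holds its last target. There are 200 camera calls.

TASK

Lift the cast reef tile out of the tilted blue mould and set it down flat near the middle of the white board's width, on the robot's side of the black line, at least a few centimetres short of it, without dropping it, and let go. Then slide it along the board, without lifting it, until one of its long edges meets the near edge of the black line along its length, and leave it there. Leave the jar, the bowl and the sea urchin where they are.

Things in the scene. Friction and masses are not known exactly. Their poses are not given: they have to be found in the camera images.
- tile: Loose reddish clay tile, 0.4 kg: block 60 (x) x 110 (y) x 28 mm high; central rib on top 18 mm thick (x), 70 mm long (y), rising 30 mm more (58 mm in all). Origin: centre of the underside; z up through the rib. Same after a half turn. It starts in the mould, axes along the mould's, the block's top level with the rim, only the rib proud. Mass, friction vary.
- mould: Blue open mould 100 (x) x 150 (y) x 42 mm thick, fixed on a stand, tilted 25 degrees, mouth up and towards the robot. Origin: centre of its underside, 45 mm above the bench; z points out of the mouth. Straight-walled cavity 65 x 115 mm, 28 mm deep, floor at z = 14 mm; the tile lies against the lower (-x) wall with 5 mm play in all, so draw it out along z.
- board: White plastic board lying fixed on the bench, 260 (x) x 200 (y) x 12 mm thick. Origin: centre of the underside; x points roughly away from the robot, square to the black line. Beyond the line are only small blue ticks and an orange patch (ignore them).
- board_line (a point): On the board's top face, middle of the black line's near (robot-side) edge, 50 mm from the board's centre towards its far end. Axes as the board's. The line is flush, 3 mm wide (x 0 to 3 mm here), 180 mm long, along y. A tile whose far long edge meets it has its origin at x = -30 mm here and its y axis along the line.
- jar: Amber jar, 60 mm across, 110 mm tall, standing loose between and beyond the mould and the board; origin: centre of its underside. To be left alone.
- bowl: Small steel bowl, 100 mm across, 40 mm high, standing loose between the mould and the board; origin: centre of its underside. To be left alone.
- urchin: Black sea urchin specimen, about 115 mm across its thin spines, up to 75 mm high (solid shell 60 mm across, 36 mm high; the spines are look only), loose at the far side of the bench; origin: centre of its underside. To be left alone.
Things that resemble listed ones, but are neither listed nor needed, are in the scene too. There is more than one size of the tile; the job needs the middle-sized.

How it is judged:
On the way, in this order (a step that is already met when the one before it is completed fails the run):
1. the tile is held by the fingers, clear of the mould: its underside more than 10 mm beyond the rim plane (z of tile in the frame of mould above 0.052 m and contact force between the fingers and tile above 0.5 N), for 0.1 s.
2. the tile lies flat on the board, let go and at rest, its origin 50 to 150 mm short of the near edge of the black line (angle between tile's own z axis and vertical below 0.05 rad and z of tile in the frame of board_line between -0.004 and 0.004 m and y of tile in the frame of board_line between -0.045 and 0.045 m and contact force between the fingers and tile below 0.05 N and linear speed of tile below 0.01 m/s and x of tile in the frame of board_line between -0.15 and -0.05 m), for 0.2 s.
At the end, for the whole second after the job is handed in: The tile lies flat (0.05 rad, 4 mm) on the board, at rest and let go, its centre within 45 mm of the board's centreline, its far long edge within 4 mm of the near edge of the black line (tile origin 26 to 34 mm short of it) and parallel to it within 0.1 rad (angle between tile's own z axis and vertical below 0.05 rad and z of tile in the frame of board_line between -0.004 and 0.004 m and y of tile in the frame of board_line between -0.045 and 0.045 m and contact force between the fingers and tile below 0.05 N and linear speed of tile below 0.01 m/s and x of tile in the frame of board_line between -0.034 and -0.026 m and angle between the y axis of tile and the y axis of board, either way round below 0.1 rad); the robot touches nothing.
It fails at once if the tile is lifted (5 to 30 mm off the board) within about 15 mm of the line or over it, instead of slid (x of tile in the frame of board_line between -0.044 and 0.03 m and y of tile in the frame of board_line between -0.1 and 0.1 m and z of tile in the frame of board_line between 0.005 and 0.03 m).
It fails at once if the tile is dropped: out of the mould, more than 12 mm above the board's top and not touched by the fingers (z of tile in the frame of mould above 0.05 m and z of tile in the frame of board_line above 0.012 m and contact force between the fingers and tile below 0.01 N).
It fails at once if the jar is moved more than 25 mm (distance of jar from where it was at the start of the episode above 0.025 m).
It fails at once if the bowl is moved more than 25 mm (distance of bowl from where it was at the start of the episode above 0.025 m).
It fails at once if the urchin is moved more than 25 mm (distance of urchin from where it was at the start of the episode above 0.025 m).
It also fails if it takes over 72 s, if anything falls off the work surface, if the arm or the gripper's body presses on something with over 40 N, if the wrist force passes 120 N, or if a joint passes its speed limit or range.

## Working session

There is one attempt and no reset: what is moved stays moved. The work goes in short steps, Python scripts to look and compute and a tool call to move; the robot and the scene stay as the last step left them, time stands still between calls to the robot, and variables do not carry over. Pictures are saved under pics/ and viewed, at most 10 in all, crops included, and the job is handed in when it is done.

Besides the shell and the picture viewer there is one more tool, called after "Emit:" as name(argument=value, ...) on one line, values as JSON. carry_out: Moves the arm, as the interface text tells. Its arguments: {"type":"object","properties":{"targets":{"type":"string"},"jaw":{"type":"number"},"newtons":{"type":"number"}},"required":["targets"]}

```bash
mkdir -p pics
cat > h.py <<'E'
import numpy as np, cv2
from scipy.spatial.transform import Rotation as R
from workcell import ctrl
def cam(f): return np.array(f["mtx"]),np.array(f["eye"]),R.from_quat(f["orientation"]).as_matrix() if np.size(f["orientation"])==4 else np.array(f["orientation"]).reshape(3,3)
def cloud(f):
    K,e,M=cam(f); z=f["range_z"]; v,u=np.mgrid[:z.shape[0],:z.shape[1]]
    P=np.stack([(u-K[0,2])/K[0,0]*z,-(v-K[1,2])/K[1,1]*z,-z],-1)
    return P@M.T+e
def save(f,n,box=None,s=1):
    im=cv2.cvtColor(f["pixels"],cv2.COLOR_RGB2BGR)
    if box: im=im[box[1]:box[3],box[0]:box[2]]
    cv2.imwrite(f"pics/{n}.png",cv2.resize(im,None,fx=s,fy=s,interpolation=cv2.INTER_CUBIC))
E
python3 - <<'E'
from h import *
fs={n:ctrl.grab_frame(n) for n in ("scene","top")}
for n,f in fs.items():
    print(n,[k for k in f],f["orientation"],f["eye"],f["mtx"])
    C=cloud(f)
    for t in ("tile","mould","board","board_line","jar","bowl","urchin"):
        for fn in ("search_frame","place_of"):
            for d in getattr(ctrl,fn)(t,f)[:5]:
                u,v=np.round(d["xy"]).astype(int)
                print(t,fn,u,v,round(d["confidence"],2),C[min(max(v,0),383),min(max(u,0),511)].round(3))
ims=[cv2.cvtColor(f["pixels"],cv2.COLOR_RGB2BGR) for f in fs.values()]
cv2.imwrite("pics/a.png",cv2.resize(ims[0],(800,600)));cv2.imwrite("pics/b.png",cv2.resize(ims[1],(800,600)))
print(ctrl.get_obs())
E
```

```text
scene ['pixels', 'range_z', 'mtx', 'eye', 'orientation', 'shot'] [0.13049523 0.37517399 0.85733281 0.32740789] [1.02131    0.47838424 0.71978097] [[353.95089998   0.         254.52256959]
 [  0.         353.95089998 194.27441651]
 [  0.           0.           1.        ]]
tile search_frame 209 164 0.88 [ 0.6   -0.222  0.087]
tile search_frame 159 197 0.88 [ 0.76  -0.249  0.04 ]
tile search_frame 247 134 0.61 [ 0.411 -0.276  0.078]
tile place_of 158 195 0.93 [ 0.758 -0.258  0.04 ]
tile place_of 243 131 0.74 [ 0.407 -0.3    0.076]
tile place_of 317 308 0.21 [0.674 0.264 0.014]
mould search_frame 208 175 0.72 [ 0.638 -0.173  0.098]
mould place_of 209 176 0.93 [ 0.638 -0.168  0.097]
board search_frame 327 298 0.81 [0.641 0.264 0.015]
board place_of 327 295 0.71 [0.634 0.258 0.014]
board_line search_frame 327 295 0.57 [0.634 0.258 0.014]
board_line place_of 314 305 0.71 [0.674 0.255 0.014]
jar search_frame 239 223 0.8 [0.681 0.012 0.086]
jar place_of 241 240 0.89 [0.683 0.018 0.029]
bowl search_frame 285 205 0.69 [ 0.499 -0.009  0.009]
bowl place_of 283 211 0.95 [0.518 0.002 0.006]
urchin
[... 1410 characters left out ...]
e_s': 1.5, 'joints': array([-1.48951365e+00,  2.06593657e-01,  1.54150227e+00, -2.95444757e-05,
        1.39349045e+00, -1.50535264e-01]), 'qvel': array([-0.00100148,  0.00041766, -0.00031217, -0.00077444, -0.0020869 ,
        0.00020959]), 'joint_efforts': array([-8.39617478e-04, -3.70878911e+01, -2.81750321e+01,  6.97949831e-02,
        2.77133292e-02, -2.70157341e-05]), 'tcp_pos': array([ 0.13206435, -0.55963141,  0.2054492 ]), 'eef_rot': array([ 9.93289771e-01,  1.15652197e-01, -1.46406653e-05,  2.63539581e-06]), 'wrist_force': array([ 0.37731084, -0.76447632,  0.13647935]), 'moment': array([-0.02117493, -0.01565793, -0.01966456]), 'gripper_force': 0.0, 'finger_gap': 0.09383988809123704}
```

View pics/a.png

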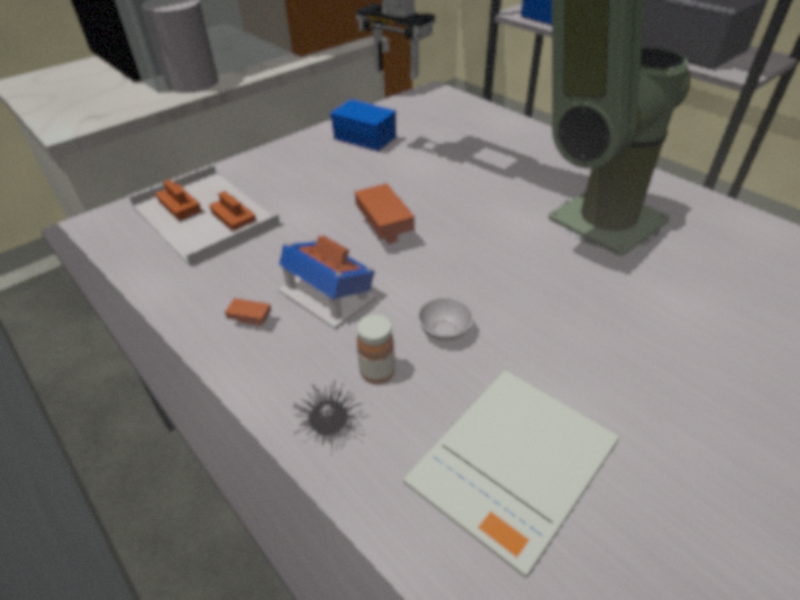

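View pics/b.png

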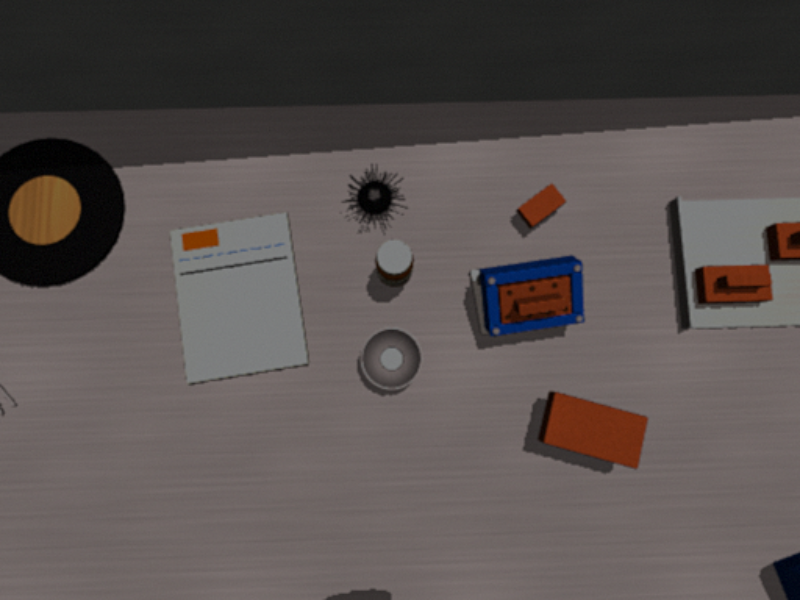

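The tile is the one in the mould (top picture, 341,191 of 512x384). The look-alikes are the big block (380,277), the small block (346,131), and two ribbed tiles on the white tray (470,181 and 510,154). I'll check with a crop and fit the mould and board.

```bash
cat >> h.py <<'E'
def blue(f):
    h=cv2.cvtColor(f["pixels"],cv2.COLOR_RGB2HSV); return (h[...,0]>100)&(h[...,0]<130)&(h[...,1]>150)&(h[...,2]>50)
def red(f):
    h=cv2.cvtColor(f["pixels"],cv2.COLOR_RGB2HSV); return ((h[...,0]<13)|(h[...,0]>174))&(h[...,1]>130)&(h[...,2]>50)
def rect(P2):
    (c,s,a)=cv2.minAreaRect(P2.astype(np.float32)); return np.array(c),np.array(s),a
E
cat > m.py <<'E'
from h import *
f=ctrl.grab_frame("top"); g=ctrl.grab_frame("scene")
save(f,"c",(280,140,400,230),6)
def near(C,c,r): return (np.linalg.norm(C[...,:2]-c,axis=-1)<r)
for n,q in (("top",f),("scene",g)):
    C=cloud(q); ok=q["range_z"]>0
    m=near(C,(.6,-.21),.14)&ok
    print(n,"bench z",np.median(C[near(C,(.45,.05),.03)&ok][:,2]))
    B=C[blue(q)&m]; 
    # rim plane: ransac w/ known tilt
    rng=np.random.default_rng(0); best=0
    for _ in range(800):
        p=B[rng.choice(len(B),3,False)]; nn=np.cross(p[1]-p[0],p[2]-p[0]); L=np.linalg.norm(nn)
        if L<1e-5: continue
        nn/=L; nn*=np.sign(nn[2])
        if abs(np.degrees(np.arccos(nn[2]))-25)>6: continue
        i=abs((B-p[0])@nn)<.003
        if i.sum()>best: best=i.sum(); I=i
    Q=B[I]; c=Q.mean(0); nn=np.linalg.svd(Q-c)[2][2]; nn*=np.sign(nn[2])
    print("n",nn.round(3),"tilt",np.degrees(np.arccos(nn[2])),"yaw of up-slope",np.degrees(np.arctan2(-nn[1],-nn[0])),len(Q))
    yw=np.arctan2(-nn[1],-nn[0]); X=np.array([-nn[0]*nn[2],-nn[1]*nn[2],1-nn[2]**2]); X/=np.linalg.norm(X); Y=np.cross(nn,X)
    r=rect(np.c_[(Q-c)@X,(Q-c)@Y]); ctr=c+X*r[0][0]+Y*r[0][1]
    print("rect",r,"rim centre",ctr.round(4),"-> origin",(ctr-.042*nn).round(4))
    T=C[red(q)&m]; h=(T-ctr)@nn
    t=T[(abs(h)<.005)]; print("tile top rect",rect(np.c_[(t-ctr)@X,(t-ctr)@Y]))
    t=T[(abs(h-.03)<.004)]; print("rib rect",len(t),rect(np.c_[(t-ctr)@X,(t-ctr)@Y]))
    # board
    hs=cv2.cvtColor(q["pixels"],cv2.COLOR_RGB2HSV)
    b=near(C,(.62,.25),.2)&(abs(C[...,2]-.012)<.006)&ok
    b=cv2.morphologyEx(b.astype(np.uint8),cv2.MORPH_OPEN,np.ones((5,5)))>0
    k,lab,st,_=cv2.connectedComponentsWithStats(b.astype(np.uint8)); j=1+np.argmax(st[1:,4]); b=lab==j
    r=rect(C[b][:,:2]); print("board",r, "z",np.median(C[b][:,2]))
    gray=cv2.cvtColor(q["pixels"],cv2.COLOR_RGB2GRAY).astype(float); loc=cv2.medianBlur(q["pixels"],15).mean(-1)
    bi=cv2.erode(b.astype(np.uint8),np.ones((5,5)))>0
    d=bi&(gray<loc-25)&(np.ptp(q["pixels"].astype(int),axis=-1)<25)
    D=C[d]; 
    if len(D): print("line",len(D),rect(D[:,:2]),D.mean(0))
E
python3 m.py
```

```text
top bench z 0.0002705954419279233
n [-0.419 -0.051  0.907] tilt 24.967899690955406 yaw of up-slope 6.969810061208317 1028
rect (array([-0.00246191, -0.00223146]), array([0.09976647, 0.14822856]), 0.3449053466320038) rim centre [ 0.5963 -0.2223  0.0839] -> origin [ 0.6139 -0.2202  0.0458]
tile top rect (array([-0.00163892, -0.00058486]), array([0.10960139, 0.05812295]), 89.99244689941406)
rib rect 218 (array([-0.00245816, -0.00064544]), array([0.06891926, 0.01866007]), 87.83124542236328)
board (array([0.62427217, 0.25338921]), array([0.26104474, 0.20103103]), 7.904924392700195) z 0.012452512385783931
line 125 (array([0.6851995 , 0.26445258]), array([0.02635003, 0.1608391 ]), 8.161833763122559) [0.67628786 0.25966716 0.01248419]
scene bench z 0.0005881483143919675
n [0.58  0.028 0.814] tilt 35.514051812813534 yaw of up-slope -177.20357143700184 157
rect (array([0.00138059, 0.00316504]), array([0.02540173, 0.14290093]), 3.384049654006958) rim centre [ 0.6424 -0.214   0.0968] -> origin [ 0.618  -0.2151  0.0626]
tile top rect (array([-0.10686102,  0.02445436]), array([0.00390565, 0.00171424]), 81.18753814697266)
rib rect 0 (array([0., 0.]), array([0., 0.]), 0.0)
board (array([0.62540436, 0.25557911]), array([0.26206169, 0.20042248]), 7.6369123458862305) z 0.012820915207409966
line 147 (array([0.6759668 , 0.26130655]), array([0.00654779, 0.17699528]), 7.4803996086120605) [0.67495316 0.26793383 0.01306213]
```

View pics/c.png

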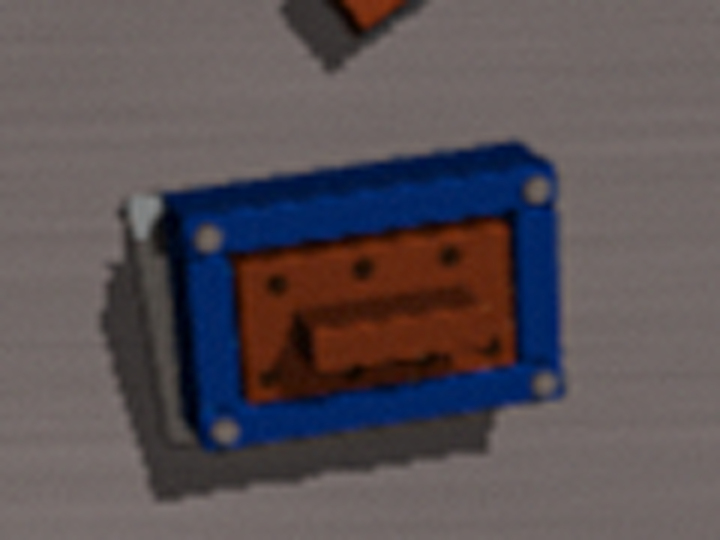

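The fit agrees with the stated sizes: rim 100x148 mm, tilt 25.0°, tile top 110x58 mm, rib 69x19 mm. The crop shows the ribbed tile seated in the blue mould, rib at about (395,340). I'll plan the pre-grasp next.

```bash
cat > p.py <<'E'
from h import *
a=np.radians(7.1); t=np.radians(25)
X=np.array([np.cos(t)*np.cos(a),np.cos(t)*np.sin(a),np.sin(t)]); N=np.array([-np.sin(t)*np.cos(a),-np.sin(t)*np.sin(a),np.cos(t)]); Y=np.cross(N,X)
RIM=np.array([.5963,-.2223,.0836]); 
G=RIM-X*.0024-Y*.0006+N*.004
RM=np.c_[Y,X,-N]   # tool x=mould y, tool y=mould x
b=np.radians(7.7); BX=np.array([np.cos(b),np.sin(b),0]); BY=np.array([-np.sin(b),np.cos(b),0])
LINE=np.array([.6248,.2545,.012])+.05*BX
RB=np.c_[BY,BX,[0,0,-1]]
def to(p,Rt,name=""):
    o=ctrl.get_obs(); M=R.from_quat(o["eef_rot"]).as_matrix()
    print(name,"shift cm",(M.T@(p-o["tcp_pos"])*100).round(2),"rot",np.degrees(R.from_matrix(M.T@Rt).as_rotvec()).round(2))
E
python3 -c "
from p import *
to(G+.10*N,RM,'pre');print(G+.1*N)"
```

```text
pre shift cm [ 48.34 -22.6    2.86] rot [-20.35  18.26 -82.38]
[ 0.55060043 -0.22859682  0.17684173]
```

Emit:
carry_out(targets="12 -5.6 0.7 -5 4.5 -20;24 -11.3 1.4 -10 9 -41;36 -17 2.1 -15 13.5 -62;48.3 -22.6 2.9 -20.35 18.26 -82.4;48.3 -22.6 2.9 -20.35 18.26 -82.4;48.3 -22.6 2.9 -20.35 18.26 -82.4;48.3 -22.6 2.9 -20.35 18.26 -82.4;48.3 -22.6 2.9 -20.35 18.26 -82.4;48.3 -22.6 2.9 -20.35 18.26 -82.4;48.3 -22.6 2.9 -20.35 18.26 -82.4;48.3 -22.6 2.9 -20.35 18.26 -82.4;48.3 -22.6 2.9 -20.35 18.26 -82.4", jaw=0, newtons=40)

```text
time_s: 2.6
tcp_pos: [0.5248, -0.2482, 0.1786]
eef_rot: [0.65, 0.729, 0.161, 0.143]
wrist_force: [0.5, 0.3, 1.0]
finger_gap: 0.0942
gripper_force: 0.0
```

Emit:
carry_out(targets="0 0 0 0 0 0;0 0 0 0 0 0")

```text
time_s: 2.77
tcp_pos: [0.524, -0.2483, 0.1778]
eef_rot: [0.651, 0.728, 0.161, 0.141]
wrist_force: [0.3, 0.2, 0.1]
finger_gap: 0.0939
gripper_force: 0.0
```

Run:
```python
from p import *
to(G+.10*N,RM,'pre')
f=ctrl.grab_frame("wrist"); save(f,"w1",None,1)
C=cloud(f);m=red(f)&(np.linalg.norm(C[...,:2]-RIM[:2],axis=-1)<.1);T=C[m];h=(T-RIM)@N
print(ctrl.get_obs()["joints"],h.min(),h.max())
for lo,hi in ((.024,.034),(-.005,.005)):
    t=T[(h>lo)&(h<hi)]
    if len(t)>5: print(len(t),np.median((t-RIM)@N),rect(np.c_[(t-RIM)@X,(t-RIM)@Y]))
B=C[blue(f)&(abs((C-RIM)@N)<.006)&(np.linalg.norm(C-RIM,axis=-1)<.12)]
if len(B): print("rim",len(B),np.median((B-RIM)@N),rect(np.c_[(B-RIM)@X,(B-RIM)@Y]))
```

```text
pre shift cm [1.66 2.56 1.29] rot [-0.27  0.09 -0.7 ]
[-0.79555448  0.03033736  1.86594722  0.40199586  1.00863909 -1.08093287] -0.003829491839511582 0.031097853748913485
1401 0.02904705646165967 (array([-0.00491759, -0.00082944]), array([0.07009289, 0.0180185 ]), 89.90315246582031)
4236 -0.0007894294920267745 (array([-0.00428335, -0.00108257]), array([0.10900223, 0.05868021]), 89.75931549072266)
rim 6143 -0.0009288981965925691 (array([-0.00187474, -0.00042012]), array([0.14762783, 0.09906656]), 89.93240356445312)
```

View pics/w1.png

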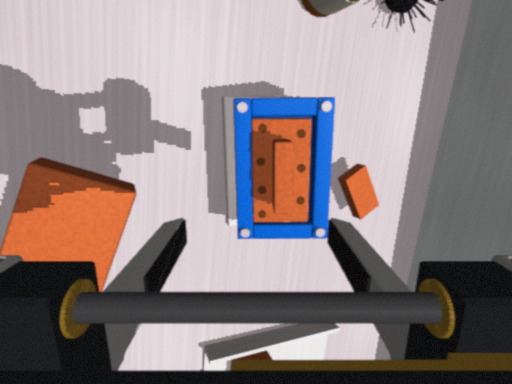

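The wrist view shows the ribbed tile seated in the mould, rib at about (283,177), with fingers left and right of it. It confirms the pose to about 2 mm, so I'll average the two estimates and approach.

```bash
sed -i 's/^G=.*/G=RIM-X*.0036-Y*.0007+N*.0035/' p.py; python3 -c "
from p import *
to(G+.04*N,RM,'mid');to(G,RM,'g')"
```

```text
mid shift cm [1.78 2.5  7.39] rot [-0.26  0.17 -0.78]
g shift cm [ 1.79  2.52 11.39] rot [-0.26  0.17 -0.78]
```

Emit:
carry_out(targets="1 1.3 3.5 -0.26 0.17 -0.78;1.8 2.5 6 -0.26 0.17 -0.78;1.8 2.5 7.4 -0.26 0.17 -0.78;1.8 2.5 7.4 -0.26 0.17 -0.78;1.8 2.5 7.4 -0.26 0.17 -0.78;1.8 2.5 7.4 -0.26 0.17 -0.78;1.8 2.5 7.4 -0.26 0.17 -0.78")

```text
time_s: 3.4
tcp_pos: [0.575, -0.2275, 0.1233]
eef_rot: [0.647, 0.731, 0.162, 0.145]
wrist_force: [-0.2, 0.2, 0.0]
finger_gap: 0.0938
gripper_force: 0.0
```

```bash
python3 -c "
from p import *
to(G+.04*N,RM,'mid');to(G,RM,'g')"
```

```text
mid shift cm [ 0.18 -0.07  0.17] rot [ 0.15  0.16 -0.09]
g shift cm [ 0.2  -0.08  4.17] rot [ 0.15  0.16 -0.09]
```

Emit:
carry_out(targets="0.2 -0.08 1 0 0 0;0.2 -0.08 2 0 0 0;0.2 -0.08 3 0 0 0;0.2 -0.08 3.6 0 0 0;0.2 -0.08 4.1 0 0 0;0.2 -0.08 4.1 0 0 0;0.2 -0.08 4.1 0 0 0")

```text
time_s: 3.98
tcp_pos: [0.5911, -0.2215, 0.0835]
eef_rot: [0.646, 0.732, 0.163, 0.143]
wrist_force: [0.2, 0.0, 0.5]
finger_gap: 0.0938
gripper_force: 0.0
```

Emit:
carry_out(targets="0 0 0 0 0 0;0 0 0 0 0 0;0 0 0 0 0 0;0 0 0 0 0 0;0 0 0 0 0 0;0 0 0 0 0 0;0 0 0 0 0 0;0 0 0 0 0 0;0 0 0 0 0 0;0 0 0 0 0 0;0 0 0 0 0 0;0 0 0 0 0 0", jaw=1, newtons=40)

```text
time_s: 4.98
tcp_pos: [0.5918, -0.2219, 0.0846]
eef_rot: [0.647, 0.731, 0.163, 0.144]
wrist_force: [1.7, -0.0, -1.9]
finger_gap: 0.0174
gripper_force: 39.7
```

```bash
python3 -c "
from p import *
to(G,RM,'g');o=ctrl.get_obs();print(o['finger_gap'],o['gripper_force'],o['wrist_force'])"
```

```text
g shift cm [-0.17 -0.01 -0.07] rot [ 0.13  0.03 -0.06]
0.017434217453091864 39.67138946056366 [ 1.68035848 -0.00988124 -1.8743069 ]
```

Emit:
carry_out(targets="0 0 -0.4 0 0 0;0 0 -1 0 0 0;0 0 -1.6 0 0 0;0 0 -2.3 0 0 0;0 0 -3 0 0 0;0 0 -3.8 0 0 0;0 0 -4.6 0 0 0;0 0 -5.4 0 0 0;0 0 -6.2 0 0 0;0 0 -7 0 0 0;0 0 -7 0 0 0;0 0 -7 0 0 0")

```text
time_s: 5.98
tcp_pos: [0.5619, -0.2259, 0.1484]
eef_rot: [0.646, 0.731, 0.162, 0.144]
wrist_force: [0.5, 0.5, -4.2]
finger_gap: 0.0175
gripper_force: 40.0
```

Run:
```python
from p import *
f=ctrl.grab_frame("wrist"); save(f,"w2",None,1); o=ctrl.get_obs(); print(o['finger_gap'],o['gripper_force'],o['wrist_force'])
p0=o["tcp_pos"]
to(np.array([p0[0],p0[1],.27]),RB,"up")
P=LINE-.095*BX; print("place",P)
to(np.r_[P[:2],.27],RB,"over")
```

```text
0.01759360807969831 39.99778211116791 [ 0.14761127 -0.34801478 -3.4948371 ]
up shift cm [ -0.     5.18 -11.07] rot [25.06  0.15 -0.63]
place [0.58020576 0.24847062 0.012     ]
over shift cm [46.81 12.12 -7.84] rot [25.06  0.15 -0.63]
```

View pics/w2.png

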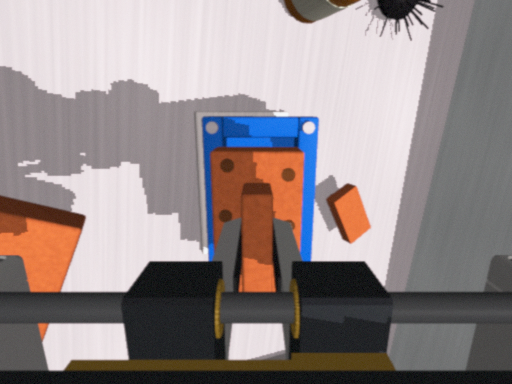

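The wrist view shows the tile held at the rib (258,230), clear of the mould and square to the fingers. I'll raise it and level it.

Emit:
carry_out(targets="0 0.4 -1 2 0 0;0 0.9 -2 4 0 0;0 1.4 -3.2 7 0 0;0 2 -4.4 10 0 -0.3;0 2.6 -5.6 13 0 -0.3;0 3.2 -6.8 16 0 -0.5;0 3.8 -8 19 0 -0.6;0 4.4 -9.3 22 0.1 -0.6;0 4.9 -10.4 24 0.15 -0.63;0 5.2 -11.1 25.06 0.15 -0.63;0 5.2 -11.1 25.06 0.15 -0.63;0 5.2 -11.1 25.06 0.15 -0.63")

```text
time_s: 7.03
tcp_pos: [0.5625, -0.2252, 0.2696]
eef_rot: [0.658, 0.753, 0.0, -0.0]
wrist_force: [-0.4, 0.2, -3.3]
finger_gap: 0.0175
gripper_force: 40.0
```

Run:
```python
from p import *
P=LINE-.095*BX
o=ctrl.get_obs(); print(o['finger_gap'],o['tcp_pos'])
to(np.r_[P[:2],.27],RB,"over")
```

```text
0.01746991762086768 [ 0.56247629 -0.22516142  0.26960713]
over shift cm [46.69  8.13 -0.  ] rot [ 0.03 -0.04  0.04]
```

Emit:
carry_out(targets="1 0.2 0 0 0 0;3 0.6 0 0 0 0;6 1.1 0 0 0 0;9 1.6 0 0 0 0;12 2.1 0 0 0 0;15 2.6 0 0 0 0;18 3.1 0 0 0 0;21 3.6 0 0 0 0;24 4.2 0 0 0 0;27 4.7 0 0 0 0;30 5.2 0 0 0 0;33 5.8 0 0 0 0")

```text
time_s: 8.03
tcp_pos: [0.5735, 0.1113, 0.269]
eef_rot: [0.658, 0.753, -0.0, -0.001]
wrist_force: [1.5, 0.7, -3.2]
finger_gap: 0.0175
gripper_force: 40.0
```

Emit:
carry_out(targets="3 0.5 0 0 0 0;5.5 1 0 0 0 0;8 1.4 0 0 0 0;10 1.7 0 0 0 0;12 2.1 0 0 0 0;13 2.25 0 0 0 0;13.7 2.35 0 0 0 0;13.7 2.35 0 0 0 0;13.7 2.35 0 0 0 0;13.7 2.35 0 0 0 0")

```text
time_s: 8.87
tcp_pos: [0.58, 0.2471, 0.2701]
eef_rot: [0.658, 0.753, -0.0, -0.0]
wrist_force: [-0.9, -0.6, -2.4]
finger_gap: 0.0175
gripper_force: 40.0
```

```bash
cat > w.py <<'E'
from p import *
import sys
f=ctrl.grab_frame("wrist"); save(f,sys.argv[1],None,1)
C=cloud(f);ok=f["range_z"]>0; o=ctrl.get_obs(); print(o["tcp_pos"],o["finger_gap"])
L=lambda Q:np.c_[(Q-LINE)@BX,(Q-LINE)@BY,Q[:,2]-.012]
q=L(C.reshape(-1,3)).reshape(C.shape)
px=f["pixels"].astype(int)
near=ok&(abs(q[...,0])<.02)&(abs(q[...,1])<.1)&(abs(q[...,2])<.006)
d=near&(px.max(-1)<110)
D=q[d]; print("line px",len(D))
if len(D)>10:
    k=np.polyfit(D[:,1],D[:,0],1); print("line at y=0 x=%.4f slope %.4f width sd %.4f near edge p5 %.4f z %.4f"%(k[1],k[0],(D[:,0]-np.polyval(k,D[:,1])).std(),np.percentile(D[:,0]-k[0]*D[:,1],3),np.median(D[:,2])))
b=ok&(px.min(-1)>120)&(abs(q[...,2])<.006); print("board z",np.median(q[b][:,2]))
tp=L(np.array([o["tcp_pos"]]))[0]
r=red(f)&ok&(np.linalg.norm(C-o["tcp_pos"],axis=-1)<.13)
t=q[r]; 
zt=np.array([v for v in t[:,2]]); print("red z pct",np.percentile(zt,[2,25,50,75,98]).round(4))
top=t[abs(zt-(tp[2]-.0035))<.006]
if len(top): print("block top",np.median(top[:,2]),rect(top[:,:2]), "xmin/max",np.percentile(top[:,0],[1,99]))
print("tcp in line frame",tp)
E
python3 w.py w3; python3 -c "
from p import *
P=LINE-.095*BX
to(np.r_[P[:2],.12],RB,'down')"
```

```text
[0.58018589 0.2470647  0.27021175] 0.01780893387396387
line px 0
board z -0.0011050060150039794
red z pct [0.25   0.2541 0.2548 0.2839 0.2855]
block top 0.25428094606339224 (array([-0.0959357 ,  0.00160537]), array([0.10064325, 0.05846495]), 89.88597869873047) xmin/max [-0.12436691 -0.06731459]
tcp in line frame [-0.09520806 -0.00139059  0.25821175]
down shift cm [ 0.14  0.03 15.02] rot [-0.02  0.02 -0.08]
```

View pics/w3.png

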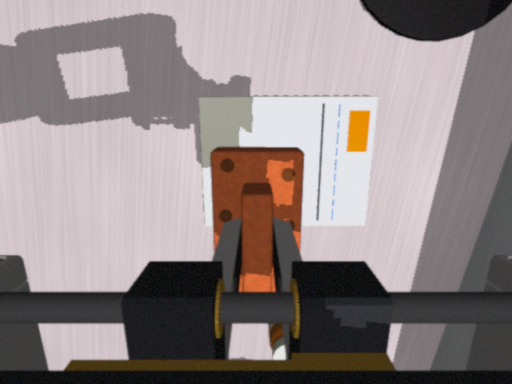

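The wrist view shows the board below with the line at column ~320 and parallel to the tile; the tile at (258,200) is level. Lowering to 20 mm above the board.

Emit:
carry_out(targets="0.1 0 1 0 0 0;0.1 0 3 0 0 0;0.1 0 5.5 0 0 0;0.1 0 8 0 0 0;0.1 0 10.5 0 0 0;0.1 0 13 0 0 0;0.1 0 15 0 0 0;0.1 0 17 0 0 0;0.1 0 18.5 0 0 0;0.1 0 19.8 0 0 0;0.1 0 20.5 0 0 0;0.1 0 20.5 0 0 0")

```text
time_s: 9.92
tcp_pos: [0.5784, 0.2484, 0.0629]
eef_rot: [0.658, 0.753, -0.002, -0.001]
wrist_force: [0.6, 0.2, -2.9]
finger_gap: 0.0177
gripper_force: 40.0
```

```bash
python3 w.py w4; python3 -c "
from p import *
P=LINE-.095*BX
to(np.r_[P[:2],.0445],RB,'down')"
```

```text
[0.57941411 0.24886716 0.06445495] 0.017618427347887815
line px 419
line at y=0 x=0.0003 slope -0.0017 width sd 0.0007 near edge p5 -0.0009 z -0.0006
board z -0.0010948883558379204
red z pct [0.0423 0.0469 0.0477 0.0767 0.0784]
block top 0.04714196084736709 (array([-0.09754248,  0.00315452]), array([0.10062944, 0.05859637]), 89.76097106933594) xmin/max [-0.12620816 -0.06870298]
tcp in line frame [-0.09573138  0.00049903  0.05245495]
down shift cm [-0.05  0.08  2.  ] rot [-0.1   0.   -0.02]
```

Emit:
carry_out(targets="0 0 0.4 0 0 0;0 0 0.8 0 0 0;0 0 1.2 0 0 0;0 0 1.5 0 0 0;0 0 1.7 0 0 0;0 0 1.8 0 0 0;0 0 1.9 0 0 0;0 0 1.95 0 0 0;0 0 2 0 0 0;0 0 2 0 0 0;0 0 2 0 0 0")

```text
time_s: 10.88
tcp_pos: [0.58, 0.2493, 0.0454]
eef_rot: [0.658, 0.753, 0.0, -0.0]
wrist_force: [-0.1, 0.6, -4.1]
finger_gap: 0.0178
gripper_force: 40.0
```

Emit:
carry_out(targets="0 0 0 0 0 0;0 0 0 0 0 0")

```text
time_s: 11.05
tcp_pos: [0.58, 0.2493, 0.0454]
eef_rot: [0.658, 0.753, 0.0, -0.0]
wrist_force: [0.2, 0.1, -2.7]
finger_gap: 0.0175
gripper_force: 40.0
```

Not in contact yet (about 1 mm to go).

Emit:
carry_out(targets="0 0 0.05 0 0 0;0 0 0.1 0 0 0;0 0 0.1 0 0 0;0 0 0.1 0 0 0")

```text
time_s: 11.38
tcp_pos: [0.5798, 0.2493, 0.0442]
eef_rot: [0.658, 0.753, -0.0, -0.0]
wrist_force: [-0.4, -0.8, -3.0]
finger_gap: 0.0177
gripper_force: 40.0
```

Emit:
carry_out(targets="0 0 0.05 0 0 0;0 0 0.1 0 0 0;0 0 0.1 0 0 0;0 0 0.1 0 0 0")

```text
time_s: 11.72
tcp_pos: [0.5798, 0.2493, 0.0432]
eef_rot: [0.658, 0.753, -0.0, -0.0]
wrist_force: [0.1, 0.4, -3.2]
finger_gap: 0.0176
gripper_force: 40.0
```

Emit:
carry_out(targets="0 0 0.05 0 0 0;0 0 0.1 0 0 0;0 0 0.1 0 0 0;0 0 0.1 0 0 0")

```text
time_s: 12.05
tcp_pos: [0.5801, 0.2493, 0.0427]
eef_rot: [0.658, 0.753, 0.0, -0.0]
wrist_force: [-0.7, -0.1, -0.5]
finger_gap: 0.0179
gripper_force: 40.0
```

Emit:
carry_out(targets="0 0 0.04 0 0 0;0 0 0.04 0 0 0;0 0 0.04 0 0 0")

```text
time_s: 12.3
tcp_pos: [0.58, 0.2493, 0.0427]
eef_rot: [0.658, 0.753, 0.0, -0.0]
wrist_force: [-3.2, -1.3, 5.1]
finger_gap: 0.0174
gripper_force: 40.0
```

Emit:
carry_out(targets="0 0 0 0 0 0;0 0 0 0 0 0;0 0 0 0 0 0;0 0 0 0 0 0;0 0 0 0 0 0;0 0 0 0 0 0;0 0 0 0 0 0;0 0 0 0 0 0", jaw=0.4)

```text
time_s: 12.97
tcp_pos: [0.58, 0.2493, 0.0418]
eef_rot: [0.658, 0.753, 0.0, -0.0]
wrist_force: [0.6, -0.2, -0.1]
finger_gap: 0.0564
gripper_force: 0.0
```

```bash
python3 w.py w5; python3 -c "
from p import *
to(np.r_[(LINE-.03*BX)[:2],.0435],RB,'slide')"
```

```text
[0.57992875 0.24931078 0.04182533] 0.056321230435161775
line px 462
line at y=0 x=0.0003 slope -0.0005 width sd 0.0007 near edge p5 -0.0010 z -0.0007
board z -0.0010913253509149297
red z pct [0.0242 0.0267 0.0273 0.0521 0.0578]
block top 0.026986065246245954 (array([-0.09541054,  0.00376792]), array([0.10062244, 0.05939791]), 89.78115844726562) xmin/max [-0.1243055  -0.06702556]
tcp in line frame [-0.09516194  0.00086969  0.02982533]
slide shift cm [-0.09  6.52 -0.17] rot [-0.01 -0.01  0.  ]
```

View pics/w5.png

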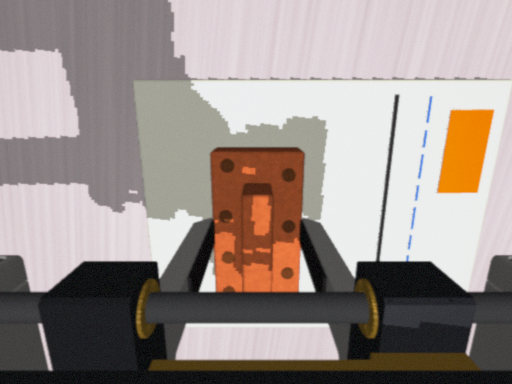

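The tile is flat on the board and released at (258,220), with the line at column ~390 and parallel. I'll regrip gently and slide.

Emit:
carry_out(targets="0 0 0 0 0 0;0 0 0 0 0 0;0 0 0 0 0 0;0 0 0 0 0 0;0 0 0 0 0 0;0 0 0 0 0 0;0 0 0 0 0 0;0 0 0 0 0 0", jaw=1, newtons=10)

```text
time_s: 13.68
tcp_pos: [0.58, 0.2493, 0.0419]
eef_rot: [0.658, 0.753, 0.0, -0.0]
wrist_force: [-0.9, -0.4, -0.5]
finger_gap: 0.0177
gripper_force: 10.0
```

Emit:
carry_out(targets="0 0.3 0 0 0 0;0 0.9 0 0 0 0;0 1.5 0 0 0 0;0 2.1 0 0 0 0;0 2.7 0 0 0 0;0 3.3 0 0 0 0;0 3.9 0 0 0 0;0 4.5 0 0 0 0;0 5.1 0 0 0 0;0 5.6 0 0 0 0;0 6 0 0 0 0;0 6.2 0 0 0 0")

```text
time_s: 14.68
tcp_pos: [0.642, 0.2576, 0.0419]
eef_rot: [0.658, 0.753, 0.0, -0.0]
wrist_force: [-3.4, -1.4, 3.4]
finger_gap: 0.0179
gripper_force: 10.0
```

Emit:
carry_out(targets="0 0 0 0 0 0;0 0 0 0 0 0;0 0 0 0 0 0")

```text
time_s: 14.93
tcp_pos: [0.6422, 0.2576, 0.0419]
eef_rot: [0.658, 0.753, 0.001, 0.001]
wrist_force: [0.9, 1.0, -0.1]
finger_gap: 0.0176
gripper_force: 10.0
```

```bash
python3 w.py w6
```

```text
[0.64217017 0.25763143 0.04192076] 0.018116460070859368
line px 298
line at y=0 x=0.0000 slope -0.0058 width sd 0.0036 near edge p5 -0.0129 z -0.0006
board z -0.0010396511758639544
red z pct [0.0214 0.0268 0.0275 0.0565 0.0581]
block top 0.026999156336041896 (array([-0.03267474,  0.00374683]), array([0.10053835, 0.05909028]), 89.86527252197266) xmin/max [-0.06173458 -0.00383785]
tcp in line frame [-0.03236689  0.00077583  0.02992076]
```

View pics/w6.png

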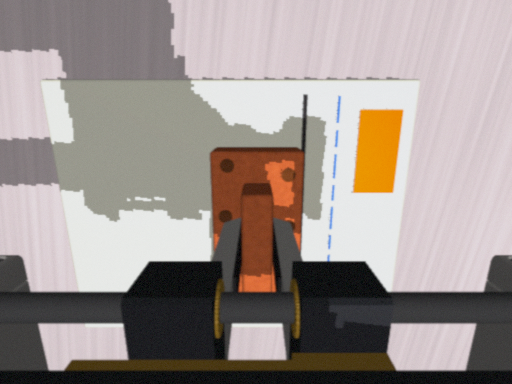

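The far edge is about 1–2.5 mm short of the line (line top at 305,95–150, tile edge at column 303). I'll slide a last 1.6 mm, release, and rise.

Emit:
carry_out(targets="0 0.08 0 0 0 0;0 0.16 0 0 0 0;0 0.16 0 0 0 0;0 0.16 0 0 0 0;0 0.16 0 0 0 0")

```text
time_s: 15.4
tcp_pos: [0.6423, 0.2577, 0.0418]
eef_rot: [0.658, 0.753, -0.001, -0.0]
wrist_force: [-2.7, -0.9, 3.9]
finger_gap: 0.018
gripper_force: 10.0
```

Emit:
carry_out(targets="0 0 0 0 0 0;0 0 0 0 0 0;0 0 0 0 0 0;0 0 0 0 0 0;0 0 0 0 0 0;0 0 0 0 0 0;0 0 0 0 0 0;0 0 0 0 0 0", jaw=0.3)

```text
time_s: 16.07
tcp_pos: [0.643, 0.2578, 0.0418]
eef_rot: [0.658, 0.753, 0.0, -0.0]
wrist_force: [-0.6, 0.2, 0.2]
finger_gap: 0.0649
gripper_force: 0.0
```

Emit:
carry_out(targets="0 0 -0.5 0 0 0;0 0 -2 0 0 0;0 0 -4 0 0 0;0 0 -7 0 0 0;0 0 -10 0 0 0;-3 -3 -12 0 0 0;-6 -6 -12 0 0 0;-8 -8 -12 0 0 0;-8 -8 -12 0 0 0;-8 -8 -12 0 0 0")

```text
time_s: 16.9
tcp_pos: [0.574, 0.1668, 0.1635]
eef_rot: [0.659, 0.752, 0.001, 0.0]
wrist_force: [0.3, 0.1, 0.6]
finger_gap: 0.0658
gripper_force: 0.0
```

Run:
```python
from p import *
L=lambda Q:np.stack([(Q-LINE)@BX,(Q-LINE)@BY,Q[...,2]-.012],-1)
for n in ("wrist","top","scene"):
    f=ctrl.grab_frame(n); q=L(cloud(f)); px=f["pixels"].astype(int)
    if n=="wrist": save(f,"w7")
    m=red(f)&(abs(q[...,0]+.03)<.07)&(abs(q[...,1])<.09); t=q[m&(abs(q[...,2]-.028)<.004)]
    print(n,"tile top",len(t),np.median(t[:,2]),rect(t[:,:2]),np.percentile(t[:,0],[1,99]))
    d=(abs(q[...,0])<.012)&(abs(q[...,1])<.088)&(abs(q[...,1])>.062)&(abs(q[...,2])<.006)&(px.max(-1)<(110 if n=="wrist" else 75))
    if d.sum()>3: D=q[d]; print("  line",len(D),np.median(D[:,0]),np.ptp(D[:,0]),np.unique(np.sign(D[:,1])))
```

```text
wrist tile top 4503 0.026915676273122923 (array([-0.03357665, -0.00099509]), array([0.1081975 , 0.05915306]), 89.96212005615234) [-0.06274615 -0.00475421]
  line 77 0.0003940945380093117 0.0026351826656442097 [-1.  1.]
  return _methods._mean(a, axis=axis, dtype=dtype,
  ret = ret.dtype.type(ret / rcount)
Traceback (most recent call last):
IndexError: index -1 is out of bounds for axis 0 with size 0
```

View pics/w7.png

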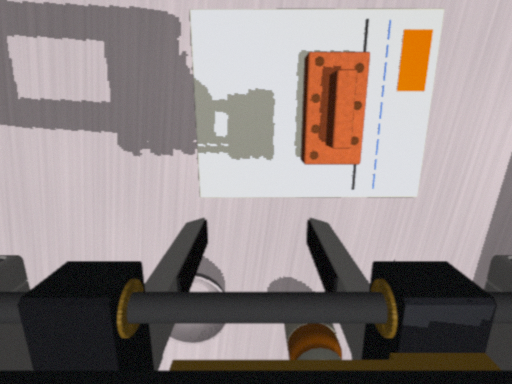

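Released. The view shows the tile parallel at (335,108), but still about 2–3 mm short of the line (355,180), as stiction held it. A second check from the fixed camera, then a nudge.

Run:
```python
from p import *
L=lambda Q:np.stack([(Q-LINE)@BX,(Q-LINE)@BY,Q[...,2]-.012],-1)
for n in ("wrist","scene"):
    f=ctrl.grab_frame(n); q=L(cloud(f)); px=f["pixels"].astype(int)
    m=red(f)&(abs(q[...,0]+.03)<.07)&(abs(q[...,1])<.09); t=q[m&(abs(q[...,2]-.028)<.005)]
    if len(t)>9: print(n,"tile top",len(t),np.median(t[:,2]),rect(t[:,:2]),np.percentile(t[:,0],[1,99]))
    for s in (1,-1):
        d=(abs(q[...,0])<.012)&(s*q[...,1]<.088)&(s*q[...,1]>.062)&(abs(q[...,2])<.006)&(px.max(-1)<110)
        D=q[d]
        if len(D)>3: print("  line",s,len(D),np.median(D[:,0]),np.ptp(D[:,0]))
to(np.r_[(LINE-.0315*BX)[:2],.0418],RB,'regrip')
```

```text
wrist tile top 4531 0.026936030227529117 (array([-0.03356417, -0.00103871]), array([0.10908903, 0.05939452]), 89.90909576416016) [-0.06291244 -0.00473676]
  line 1 46 0.00028117009060857486 0.0029126457752697184
  line -1 24 0.00021395245977157327 0.0016324759186723545
scene tile top 267 0.028969744541905717 (array([-0.02742433,  0.00322153]), array([0.0532856 , 0.09986984]), 0.7583215236663818) [-0.05240296 -0.00193421]
regrip shift cm [ 7.83  7.85 12.11] rot [ 0.11 -0.03  0.05]
```

Emit:
carry_out(targets="3 3 0 0 0 0;5.5 5.5 0 0 0 0;7.8 7.85 0 0 0 0;7.8 7.85 3 0 0 0;7.8 7.85 6 0 0 0;7.8 7.85 8.5 0 0 0;7.8 7.85 10.3 0 0 0;7.8 7.85 11.4 0 0 0;7.8 7.85 11.9 0 0 0;7.8 7.85 12 0 0 0;7.8 7.85 12 0 0 0;7.8 7.85 12 0 0 0")

```text
time_s: 18.1
tcp_pos: [0.6432, 0.2562, 0.0437]
eef_rot: [0.658, 0.753, 0.001, 0.001]
wrist_force: [0.3, 1.3, 0.5]
finger_gap: 0.0658
gripper_force: 0.0
```

Emit:
carry_out(targets="0 0 0 0 0 0;0 0 0 0 0 0;0 0 0 0 0 0;0 0 0 0 0 0;0 0 0 0 0 0;0 0 0 0 0 0;0 0 0 0 0 0;0 0 0 0 0 0", jaw=1)

```text
time_s: 18.77
tcp_pos: [0.6419, 0.2557, 0.0419]
eef_rot: [0.658, 0.753, 0.0, -0.0]
wrist_force: [-0.2, -0.1, -2.0]
finger_gap: 0.0176
gripper_force: 10.0
```

```bash
python3 w.py w8 | grep -E "block|tcp"
```

```text
block top 0.026924462680097527 (array([-0.03321616,  0.0028834 ]), array([0.10251781, 0.05911212]), 89.84425354003906) xmin/max [-0.06227959 -0.00428436]
tcp in line frame [-0.03294229 -0.00115466  0.02984775]
```

Emit:
carry_out(targets="0 0.1 0 0 0 0;0 0.2 0 0 0 0;0 0.3 0 0 0 0;0 0.3 0 0 0 0;0 0.3 0 0 0 0;0 0.3 0 0 0 0", newtons=20)

```text
time_s: 19.32
tcp_pos: [0.6445, 0.2561, 0.0418]
eef_rot: [0.658, 0.753, -0.0, -0.0]
wrist_force: [-2.1, 0.0, 1.1]
finger_gap: 0.0181
gripper_force: 20.0
```

```bash
python3 w.py w9 | grep -E "block|tcp"
```

```text
block top 0.02697408366000779 (array([-0.03097284,  0.00302854]), array([0.1023405 , 0.05863648]), 89.81303405761719) xmin/max [-0.05960369 -0.00215166]
tcp in line frame [-0.03026618 -0.00109628  0.02984563]
```

Emit:
carry_out(targets="0 0 0 0 0 0;0 0 0 0 0 0;0 0 0 0 0 0;0 0 0 0 0 0;0 0 0 0 0 0;0 0 0 0 0 0;0 0 0 0 0 0;0 0 0 0 0 0", jaw=0.3)

```text
time_s: 20.03
tcp_pos: [0.6447, 0.256, 0.0418]
eef_rot: [0.658, 0.753, 0.0, -0.0]
wrist_force: [-0.6, -0.1, -0.3]
finger_gap: 0.0651
gripper_force: 0.0
```

Emit:
carry_out(targets="0 0 -0.5 0 0 0;0 0 -2 0 0 0;0 0 -4 0 0 0;0 0 -7 0 0 0;0 0 -10 0 0 0;-3 -3 -12 0 0 0;-6 -6 -12 0 0 0;-8 -8 -12 0 0 0;-8 -8 -12 0 0 0;-8 -8 -12 0 0 0;-8 -8 -12 0 0 0")

```text
time_s: 20.95
tcp_pos: [0.5772, 0.1664, 0.1635]
eef_rot: [0.658, 0.753, 0.001, 0.001]
wrist_force: [0.3, -0.7, 0.3]
finger_gap: 0.0656
gripper_force: 0.0
```

Run:
```python
from p import *
L=lambda Q:np.stack([(Q-LINE)@BX,(Q-LINE)@BY,Q[...,2]-.012],-1)
f=ctrl.grab_frame("wrist"); q=L(cloud(f)); px=f["pixels"].astype(int); save(f,"w10")
m=red(f)&(abs(q[...,0]+.03)<.07)&(abs(q[...,1])<.09); t=q[m&(abs(q[...,2]-.028)<.005)]
print("tile top",np.median(t[:,2]),rect(t[:,:2]),np.percentile(t[:,0],[1,99]))
for s in (1,-1):
    d=(abs(q[...,0])<.012)&(s*q[...,1]<.088)&(s*q[...,1]>.062)&(abs(q[...,2])<.006)&(px.max(-1)<110)
    D=q[d]
    if len(D)>3: print("  line",s,len(D),np.median(D[:,0]),np.ptp(D[:,0]))
```

```text
tile top 0.02690095449067049 (array([-0.03168251, -0.00127218]), array([0.05943684, 0.10896607]), 0.04414077475667) [-0.06101457 -0.00286544]
  line 1 53 0.00019829623171671348 0.002069377568322224
  line -1 26 0.00024351647153222547 0.0017197599850145018
```

View pics/w10.png

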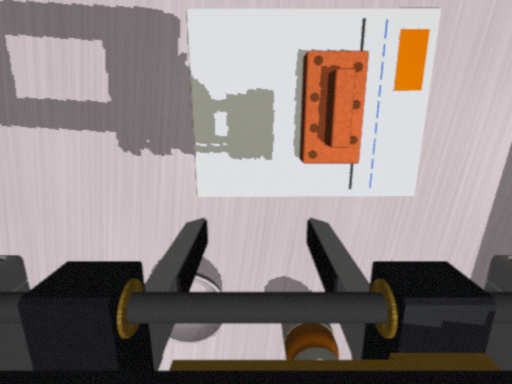

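The tile lies flat and parallel to the line, its origin about 30.4 mm short of the near edge (tile at 335,107; line visible at 362,35 and 350,180).

```bash
python3 -c "
from workcell import ctrl
print(ctrl.sign_off())"
```

```text
the job is handed in; nothing more can be done
None
```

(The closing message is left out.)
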